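Lock the child-safe cap on the laundry tub

ROBOT

A 6-joint arm with a two-finger parallel gripper is mounted at the origin on the work surface. World frame = base frame: x ahead of the robot, y to its left, z up, the work surface at z = 0. Lengths are in mm, angles in rad, forces in N, time in s.
With the tool pointing down it reaches from about 275 to 975 mm from the base axis. Payload 8.4 kg.
Tool frame: the origin (TCP) lies between the finger pads; the fingertips stand 19 mm ahead of it and the grasp point (between the pads) is the TCP (r.tcp_to_tips is the distance from the TCP to the fingertips, in mm); y points along the fingers, z is the direction in which the jaws open and shut, and the axes are right-handed (so a half turn about y gives the same grasp; the last joint's range is limited). The gripper opens to 92 mm and grips with 3 to 60 N. Pads are 20 mm wide; open, the fingers measure 128 mm over their backs; the gripper's body (75 mm by 189 mm) begins 69 mm behind the grasp point.
Start: joints at [1.22, 0.353, 1.633, -0, 1.155, -0.002], TCP at [213.605, 587.368, 233.583] pointing down, gripper open.
Joint ranges: [-2.63, 2.63], [-0.92, 2.1], [0.06, 2.66], [-1.3, 4.44], [0, 2.69], [-3.02, 3.02]. Speed limits (rad/s): [2.22, 2.22, 2.79, 3.14, 3.14, 3.14].

INTERFACE

Orientations are given as a unit quaternion [x, y, z, w].
In Python, from station import r gives the robot as it stands. Calls block until the motion is done:
- r.move_to(position, orientation): joint-space move of the TCP to a pose.
- r.move_straight(position, rate=150, frame=None, guard=None): straight line of the TCP; frame=None keeps the orientation; rate is the mean speed in mm/s. With guard (N) it stops when the force on the tool has changed by that much, and returns True; else False.
- r.move_joints(angles): joint-space move.
- r.command_gripper(opening, newtons=None): opening from 0.0 (shut) to 1.0 (fully open); newtons is the grip in N (None keeps the last); returns when the fingers have stopped.
- r.pause(seconds).
- r.solve_ik(position, orientation): joint angles nearest the present ones, or None.
- r.grab_frame(name): name is "scene" or "top" or "wrist"; returns a dict with "pixels" (384x512x3 uint8, blue, green, red), "vertical_fov" (degrees; the focal length in pixels is half the picture's height over the tangent of half this angle, whatever the lens; pixels are square), "cx", "cy" (the principal point, pixels), "extrinsics" (4x4, takes a point from camera to world coordinates). Camera axes: x right, y up, looking along -z (the intrinsics and any distortion apply to the point x, -y, -z); pixel columns grow to the right and rows downward; lengths in mm; the calibration is good to about 2 mm. A picture is of the moment at which its call begins. There is no depth.
A pose or a line that the arm cannot do raises r.Unreachable and nothing moves.
- r.job_done(): hands the job in, once; it reports no verdict.
Readings, each from a call of its own:
- r.read_time(): time.
- r.read_q(): joint angles.
- r.read_dq(): joint speeds.
- r.read_tau(): joint torques, N m.
- r.read_eef_pos(): TCP position.
- r.read_ee_rot(): TCP orientation.
- r.read_ft_force(): force on the tool from outside, world axes, zero at the start.
- r.read_wrist_torque(): the same for the moment, N m.
- r.read_finger_gap(): opening from 0.0 (shut) to 1.0 (fully open).
Only numpy, scipy, OpenCV 4.12 (cv2) and the standard library are available. Lean on these libraries where they do the work, as an engineer would, in place of code of your own. Each camera call takes 0.05 s, during which the arm holds its last target.

TASK

Close the purple laundry tub: pick up the loose white cap with the orange grip bar, lower it into the tub's mouth with its two lugs in the two slots, push it down against the springy seal and turn it clockwise, just under a quarter turn, until it can spring up into its locked notch, then let go. How deep the lock ring sits is not known, so go by feel: push only as hard as the seal asks, never force it, and leave the other things on the cart where they stand.

Things in the scene. Friction and masses are not known exactly. Their poses are not given: they have to be found in the camera images.
- tub: Purple round tub with lilac lid, heavy, fixed, 154 mm across, on the work surface. Origin: centre of its underside; z up; x is the locked direction (green marks on the lid at both ends). Lid top at 100 mm; on it an upright lilac neck, 94 mm outer, 83 mm inner diameter, its rim at 130 mm. A yellow lock ring sits inside the neck.
- mouth (a point): Centre of the neck in the plane of its rim, 130 mm above the tub's origin. The flat top of the yellow lock ring lies 0 to 8 mm below this plane, differently each time and NOT measured: find it by feel. The ring has a round hole 45 mm across with two opposite slots 12.5 mm wide, on the line 80 degrees counter-clockwise (from above) of the tub's x (white marks).
- ledge (a point): Point in the rim plane, 30 mm from the axis, above the ring's ledge between a slot and the lock clockwise of it. The ledge is 8 mm thick: the lugs turn beneath it only while the cap's underside is over 16 mm below the RING's top. Counter-clockwise of the slots a full-depth stop blocks turning.
- notch (a point): Point in the rim plane above a lock notch, 30 mm from the axis along the tub's x (another lies opposite). The notch in the ledge's underside is 4 mm deep, 13 mm wide; an end stop right behind it lets the lugs overrun the centre by only about 3 degrees. A cap let go there springs up 4 mm or more and can turn no further.
- seal_axis (a point): Same point as mouth, above the black sprung seal disc, 43 mm across, carried 10 mm below the RING's top. It pushes the cap up with 1.5 N per mm: about 1 N at first touch, 4 N when locked (cap underside 12 mm below the ring's top), 10 N as the lugs just clear the ledge (16 mm below), 14.5 N at 19 mm below, where it meets a hard stop.
- cap: Loose cap, about 70 g, upright on its plug. Origin: centre of the plug's underside; z up; x along grip bar and both lugs (a half turn makes no difference). White plug 44 mm across, 22 mm tall, 3 mm chamfer at the foot; white disc 54 mm across on it, 22 to 26 mm up. Locked: its x lies along the tub's x, either way round, its origin 12 mm below the ring's top.
- cap_grip (a point): On the cap's axis, 42 mm above its origin: middle of the orange grip bar, 48 mm long (cap x), 14 mm thick (cap y), 26 to 54 mm above the cap's origin. Grip it across the 14 mm.
- cap_lug (a point): Outer end of one of the cap's two orange lugs, 32 mm from its axis along the cap's x, 8 mm above the cap's origin (lug top). Each lug is 10 mm wide and spans 2 to 8 mm above the origin, with rounded lower edges.
- amber_bottle: Bystander: empty amber bottle, 60 mm across, 160 mm tall; origin at the centre of its underside.
- funnel: Bystander: green silicone funnel standing mouth down, 92 mm across, 85 mm tall; origin at the centre of its underside.
- peg_ring: Bystander: steel clothes peg ring lying flat, 180 mm across, 10 mm tall; origin at its centre underneath.
- scoop: Bystander: blue plastic measuring mug, 68 mm across, 55 mm tall; origin at the centre of its underside.
- brush: Bystander: scrubbing brush lying on the work surface; origin underneath it.
- soap: Bystander: cream bar of soap, 75 x 50 x 28 mm; origin at the centre of its underside.
- softener: Bystander: blue bottle with white cap, 84 mm across, 230 mm tall; origin at the centre of its underside.
Not all that is in view belongs to the job. Leave any yellow look-alike of the cap alone.

How it is judged:
By the outcome, as a careful person would: the job done as asked, in the order asked, and still so for the second after the job is handed in, with the robot touching nothing.
It also fails if it takes over 67 s, if anything falls off the work surface, if the arm or the gripper's body presses on something with over 40 N, if the wrist force passes 120 N, or if a joint passes its speed limit or range.

## Working session

There is one attempt and no reset: what is moved stays moved. The work goes in short steps, each a Python script; the robot and the scene stay as the last script left them, time stands still between calls to the robot, and variables do not carry over. Pictures are saved under pics/ and viewed, and the job is handed in when it is done.

```bash
mkdir -p pics; ls; python3 - <<'E'
from station import r
import cv2
for n in ["scene","top","wrist"]:
    f=r.grab_frame(n); cv2.imwrite(f"pics/{n}0.png",f["pixels"])
    print(n,[ (k,v) for k,v in f.items() if k!="pixels"])
print(r.read_time(),r.read_ee_rot(),r.read_ft_force())
E
```

```text
pics
scene [('vertical_fov', 51.312526854667276), ('cx', 255.45229874414147), ('cy', 186.60387457079895), ('extrinsics', array([[-7.77552027e-01, -3.67427338e-01,  5.10303828e-01,
         1.12408075e+03],
       [ 6.28818588e-01, -4.54550686e-01,  6.30849314e-01,
         7.17523745e+02],
       [ 1.67670882e-04,  8.11406695e-01,  5.84481947e-01,
         7.78106888e+02],
       [ 0.00000000e+00,  0.00000000e+00,  0.00000000e+00,
         1.00000000e+00]]))]
top [('vertical_fov', 45.18211112652648), ('cx', 255.01967437356063), ('cy', 194.26269561044344), ('extrinsics', array([[-1.33972688e-02,  9.85794397e-01, -1.67421382e-01,
         2.87793744e+02],
       [-9.99867256e-01, -1.47603024e-02, -6.89955466e-03,
        -2.48481515e+01],
       [-9.27273255e-03,  1.67306723e-01,  9.85861287e-01,
         1.41258540e+03],
       [ 0.00000000e+00,  0.00000000e+00,  0.00000000e+00,
         1.00000000e+00]]))]
wrist [('vertical_fov', 67.56078180491292), ('cx', 263.5320020327804), ('cy', 196.15972986507737), ('extrinsics', array([[ 3.40472457e-01, -9.10399191e-01, -2.35057054e-01,
         1.48318120e+02],
       [ 9.40249400e-01,  3.28837253e-01,  8.83013455e-02,
         6.11366594e+02],
       [-3.09395766e-03, -2.51076430e-01,  9.67962320e-01,
         3.84939225e+02],
       [ 0.00000000e+00,  0.00000000e+00,  0.00000000e+00,
         1.00000000e+00]]))]
0.15 [ 0.69674545 -0.12274717  0.12264443 -0.69601527] [ 1.21789212 -0.61772102 -0.05002713]
```

View pics/scene0.png

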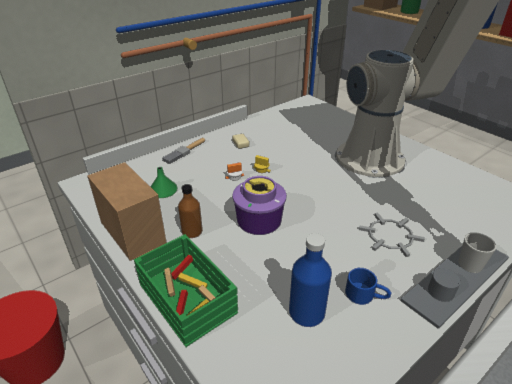

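View pics/top0.png

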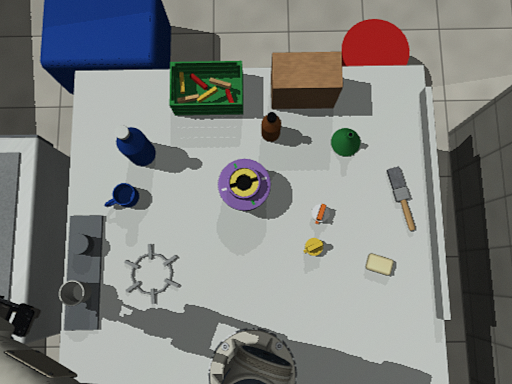

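View pics/wrist0.png

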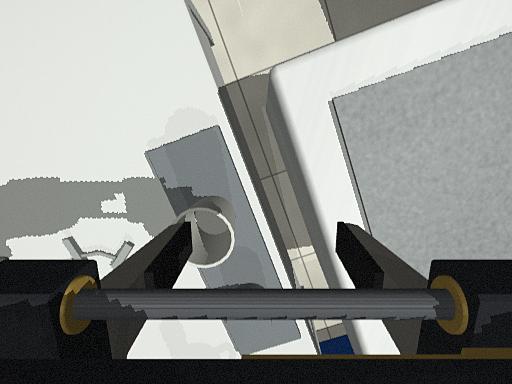

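The white cap with the orange bar is at top (320,213) / scene (235,170). The yellow look-alike is at top (314,247) / scene (262,163). The soap at (380,264) is a different shape. By the description I choose the white and orange one, and I'll check it in close crops.

```bash
python3 - <<'E'
import cv2,numpy as np
t=cv2.imread("pics/top0.png");s=cv2.imread("pics/scene0.png")
a=cv2.resize(t[195:265,285:355],(560,560),interpolation=cv2.INTER_CUBIC)
b=cv2.resize(t[150:220,210:280],(560,560),interpolation=cv2.INTER_CUBIC)
cv2.imwrite("pics/c1.png",cv2.resize(a,(560,560)))
cv2.imwrite("pics/c2.png",b)
cv2.imwrite("pics/c3.png",cv2.resize(s[145:240,215:300],(680,760),interpolation=cv2.INTER_CUBIC)[:600])
E
```

```text
(no output)
```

View pics/c1.png

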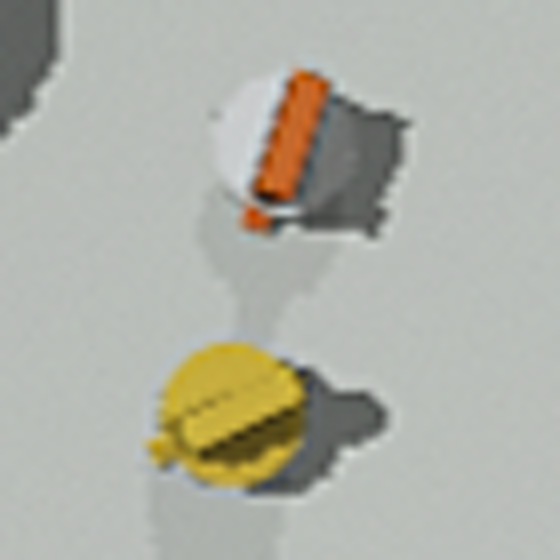

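View pics/c2.png

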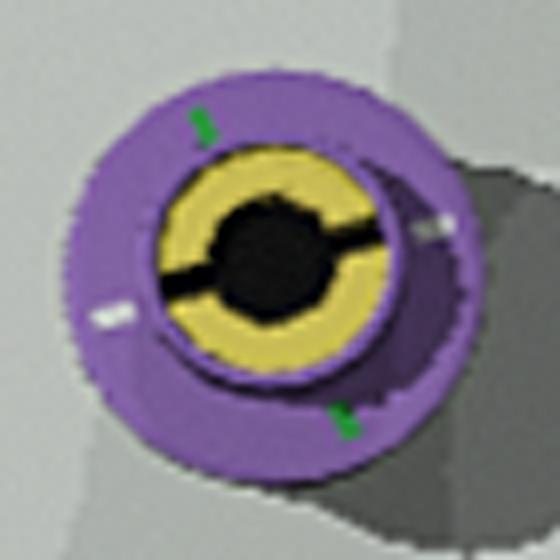

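View pics/c3.png

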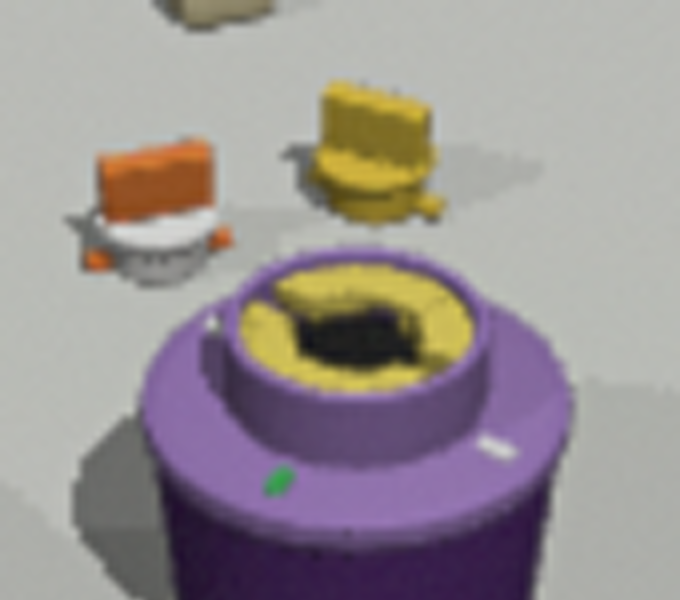

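```bash
cat > h.py <<'E'
import numpy as np,cv2
from station import r
from scipy.spatial.transform import Rotation as R
def cam(f):
    h=f["pixels"].shape[0]; fl=h/2/np.tan(np.radians(f["vertical_fov"])/2)
    return fl,f["cx"],f["cy"],np.array(f["extrinsics"])
def p2w(f,u,v,z):
    fl,cx,cy,E=cam(f); d=E[:3,:3]@np.array([(u-cx)/fl,-(v-cy)/fl,-1]); o=E[:3,3]
    return o+d*(z-o[2])/d[2]
def w2p(f,p):
    fl,cx,cy,E=cam(f); q=E[:3,:3].T@(np.array(p)-E[:3,3])
    return np.array([cx+fl*q[0]/-q[2],cy-fl*q[1]/-q[2]])
def ori(yaw):
    # tool x down?? set after checking; jaws (tool z) along yaw direction, tool approach down
    pass
E
python3 - <<'E'
from h import *
np.set_printoptions(precision=2,suppress=True)
print(R.from_quat(r.read_ee_rot()).as_matrix())
f=r.grab_frame("top"); s=r.grab_frame("scene")
c2=lambda a,b,z:p2w(f,210+(a+.5)/8-.5,150+(b+.5)/8-.5,z)
c1=lambda a,b,z:p2w(f,285+(a+.5)/8-.5,195+(b+.5)/8-.5,z)
c3=lambda a,b,z:p2w(s,215+(a+.5)/8-.5,145+(b+.5)/8-.5,z)
print("lid",c2(274.5,276,100),"rim",c2(279,264,130))
g=[c2(204,127,100),c2(346,421,100)];w=[c2(114,315,100),c2(437,227,100)]
print(g,w)
for a,b in (g,w):
    d=a-b;print("ang",np.degrees(np.arctan2(d[1],d[0])),np.linalg.norm(d),(a+b)/2)
print("scene lid",c3(355,400,100),"green",c3(280,481,100),"white",c3(497,447,100), "white2",c3(213,325,100))
print("cap lug",c1(256,219,8),"disc",c1(285,142,26))
b1,b2=c1(313,77,54),c1(270,195,54);print("bar",b1,b2,(b1+b2)/2,np.degrees(np.arctan2(*(b1-b2)[[1,0]])),np.linalg.norm(b1-b2))
print("scene bar",c3(157,152,54), c3(98,260,8),c3(222,240,8))
E
```

```text
[[ 0.94 -0.    0.34]
 [-0.34 -0.    0.94]
 [ 0.   -1.   -0.  ]]
lid [541.15  16.22 100.  ] rim [539.66  13.65 130.  ]
[array([596.86,  41.41, 100.  ]), array([487.67,  -9.  , 100.  ])] [array([527.68,  74.4 , 100.  ]), array([558.35, -42.91, 100.  ])]
ang 24.78444255999456 120.2660960052658 [542.27  16.21 100.  ]
ang 104.65549359356709 121.25265146639062 [543.01  15.74 100.  ]
scene lid [548.56  21.71 100.  ] green [597.67  41.21 100.  ] white [527.52  73.56 100.  ] white2 [559.95 -46.03 100.  ]
cap lug [ 437.83 -201.72    8.  ] disc [ 464.96 -211.45   26.  ]
bar [ 485.55 -218.96   54.  ] [ 441.74 -201.41   54.  ] [ 463.65 -210.19   54.  ] -21.832434722276773 47.18983661728686
scene bar [ 464.07 -212.33   54.  ] [ 492.65 -218.33    8.  ] [ 442.3 -197.2    8. ]
```

Crop c1 confirms the choice: white disc with an orange bar and orange lugs. Both cameras agree on the cap at about (464,-211), angle -22°, and the tub at (542,15.5), angle 24.7°. Next I'll hover over the cap and refine.

```bash
cat >> h.py <<'E'
def ori(yaw):
    a=np.radians(yaw); z=np.array([np.cos(a),np.sin(a),0]); y=np.array([0,0,-1.]); x=np.cross(y,z)
    return R.from_matrix(np.c_[x,y,z]).as_quat()
E
python3 - <<'E'
from h import *
np.set_printoptions(precision=2,suppress=True)
r.move_to([464,-210,150],ori(68))
print(r.read_time(),r.read_q(),r.read_ft_force())
f=r.grab_frame("wrist");cv2.imwrite("pics/w1.png",f["pixels"])
import pickle;pickle.dump(f,open("w1.pkl","wb"))
c=np.array([464,-210,0]);a=np.radians(-22);x=np.array([np.cos(a),np.sin(a),0])
for p in (c+[0,0,54],c+24*x+[0,0,54],c-24*x+[0,0,54],c+32*x+[0,0,8],c-32*x+[0,0,8]):print(w2p(f,p))
E
```

```text
3.2 [-0.43  0.28  1.96  0.    0.91 -1.61] [-0.85  0.38 -0.39]
[262.73 201.61]
[262.69 226.78]
[262.77 175.23]
[262.88 218.65]
[262.98 159.41]
```

View pics/w1.png

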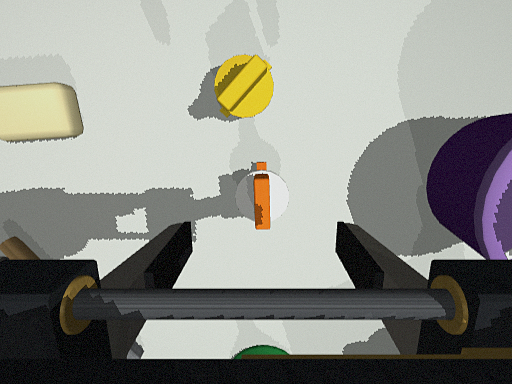

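The wrist view shows the bar at columns 254–271, rows 175–229, centred at about (262,202). That is where I predicted it, aligned with the jaws. I'll grasp it.

```bash
python3 - <<'E'
from h import *
np.set_printoptions(precision=2,suppress=True)
print(r.move_straight([464,-210,48.5],rate=80,guard=6),r.read_eef_pos())
f0=r.read_ft_force()
r.command_gripper(0.0,40)
print("gap",r.read_finger_gap()*92,r.read_ft_force()-f0)
r.move_straight([464,-210,220],rate=120)
print(r.read_time(),r.read_finger_gap()*92,r.read_ft_force()-f0)
f=r.grab_frame("wrist");cv2.imwrite("pics/w2.png",f["pixels"])
r.move_to([542,15.5,240],ori(14.7))
print(r.read_time(),r.read_q(),r.read_ft_force(),r.read_wrist_torque())
for n in ["scene","top","wrist"]:
    f=r.grab_frame(n);cv2.imwrite(f"pics/{n}3.png",f["pixels"])
    import pickle;pickle.dump(f,open(f"{n}3.pkl","wb"))
t=cv2.imread("pics/scene3.png");cv2.imwrite("pics/s3c.png",cv2.resize(t[60:240,180:340],(640,720))[:600])
E
```

```text
False [ 464.35 -210.17   48.95]
gap 13.334168063690038 [-0.31 -0.52 -0.56]
7.4083 13.681867099633369 [ 0.74  0.07 -1.25]
8.7083 [ 0.03  0.22  1.8  -0.    1.12 -0.23] [ 0.35 -0.15 -0.8 ] [-0.03  0.02  0.  ]
```

View pics/w2.png

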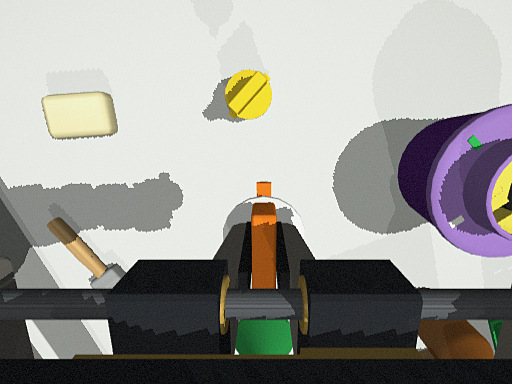

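View pics/wrist3.png

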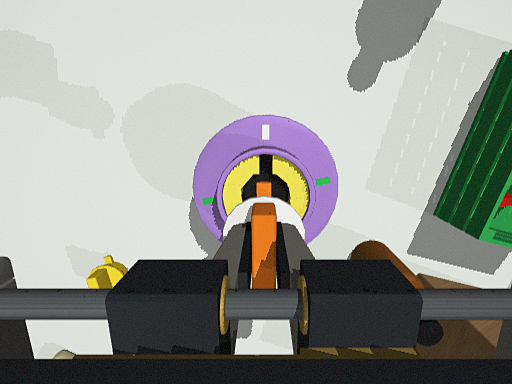

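View pics/s3c.png

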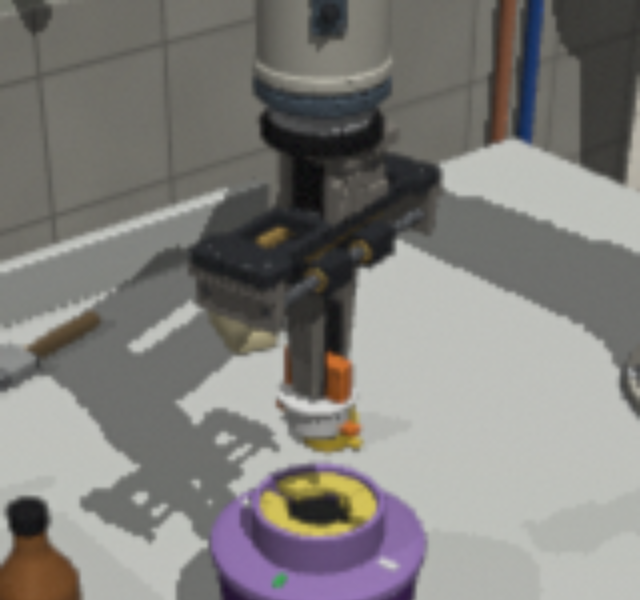

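The cap is held (gap 13.7 mm). The lug at about (264,185) faces the slot at about (265,165). I'll enlarge to measure the tub relative to the held cap.

```bash
python3 - <<'E'
import cv2,pickle
f=pickle.load(open("wrist3.pkl","rb"));p=f["pixels"]
cv2.imwrite("pics/w3c.png",cv2.resize(p[105:255,180:350],(800,706),interpolation=cv2.INTER_CUBIC)[:600])
from h import *
np.set_printoptions(precision=2,suppress=True)
def c(u,v,z):return p2w(f,u,v,z)
print(r.read_eef_pos())
T=r.read_eef_pos();M=R.from_quat(r.read_ee_rot()).as_matrix();x=M[:,0]
for s in(1,-1):
  for w in(-5,0,5): print("lug end pred",w2p(f,T+[0,0,-40.5]+s*32*x+w*M[:,2]))
E
```

```text
[541.87  14.79 239.88]
lug end pred [255.58 264.36]
lug end pred [262.35 264.37]
lug end pred [269.12 264.39]
lug end pred [255.08 179.26]
lug end pred [262.41 179.27]
lug end pred [269.74 179.29]
```

View pics/w3c.png

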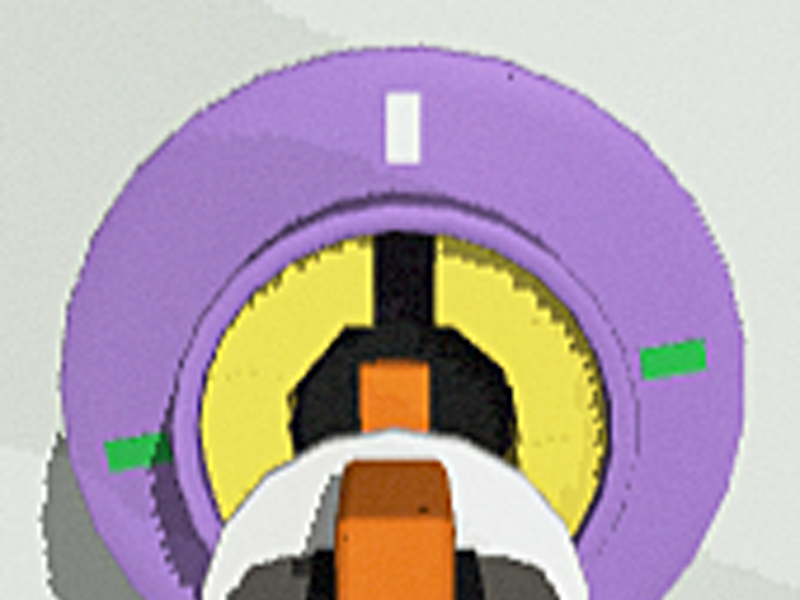

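```bash
python3 - <<'E'
import pickle
from h import *
np.set_printoptions(precision=2,suppress=True)
f=pickle.load(open("wrist3.pkl","rb"));k=800/170
px=lambda a,b:(180+(a+.5)/k-.5,105+(b+.5)/k-.5)
c=lambda a,b,z:p2w(f,*px(a,b),z)
# auto fit of lid outer circle
pts=[(62,370),(744,370),(400,46),(100,215),(700,215),(180,130),(620,125),(270,72),(540,72)]
W=np.array([c(*p,100) for p in pts])
A=np.c_[2*W[:,:2],np.ones(len(W))];s=np.linalg.lstsq(A,(W[:,:2]**2).sum(1),rcond=None)[0]
print("lid fit",s[:2],np.sqrt(s[2]+s[0]**2+s[1]**2))
# rim inner
gl,gr=c(137,453,100),c(674,359,100);w=c(402.5,128,100)
d=gr-gl;print("green",(gl+gr)/2,np.degrees(np.arctan2(d[1],d[0])),np.linalg.norm(d))
m=(gl+gr)/2;print("white",w,np.linalg.norm(w-m),np.degrees(np.arctan2(*(w-m)[[1,0]])))
print("lug", c(395.5,361.5,240-40.5))
T=np.array([541.87,14.79,239.88]);M=R.from_quat(ori(14.7)).as_matrix()
print("pred",T+[0,0,-40.5]-32*M[:,0], "actual yaw",r.read_ee_rot(),ori(14.7))
print("scale check", w2p(f,[542,15.5,100]))
E
```

```text
lid fit [543.73  16.44] 75.70363624639268
green [544.32  15.17 100.  ] 24.99771097895752 121.23309562986108
white [528.73  73.55 100.  ] 60.42149485001243 104.95359481360295
lug [534.96  44.54 199.5 ]
pred [533.75  45.74 199.38] actual yaw [ 0.56 -0.43  0.43 -0.56] [ 0.56 -0.43  0.43 -0.56]
scale check [263.18 190.13]
```

```bash
cat >> h.py <<'E'
def go(p,yaw,rate=80,guard=None,n=2):
    p=np.array(p,float);off=np.zeros(3)
    for i in range(n):
        s=r.move_straight(p+off,rate=rate,frame=ori(yaw),guard=guard)
        if s: return True
        off+=p-np.array(r.read_eef_pos())
    return False
def yawnow():
    z=R.from_quat(r.read_ee_rot()).as_matrix()[:,2];return np.degrees(np.arctan2(z[1],z[0]))
E
python3 - <<'E'
from h import *
import pickle
np.set_printoptions(precision=2,suppress=True)
print(r.read_eef_pos(),r.read_time())
print(go([542.7,16.4,182],14.8,guard=5),r.read_eef_pos(),yawnow(),r.read_ft_force(),r.read_wrist_torque(),r.read_time())
for n in ["scene","wrist"]:
    f=r.grab_frame(n);pickle.dump(f,open(f"{n}4.pkl","wb"))
    p=f["pixels"]
    if n=="wrist": cv2.imwrite("pics/w4c.png",cv2.resize(p[90:240,165:365],(800,600),interpolation=cv2.INTER_CUBIC))
    else: cv2.imwrite("pics/s4c.png",cv2.resize(p[120:240,200:320],(600,600),interpolation=cv2.INTER_CUBIC))
E
```

```text
[541.87  14.79 239.88] 8.8583
False [542.6   16.38 182.12] 14.79977833145238 [-0.19 -0.58 -0.23] [-0.1   0.03 -0.  ] 9.9833
```

View pics/w4c.png

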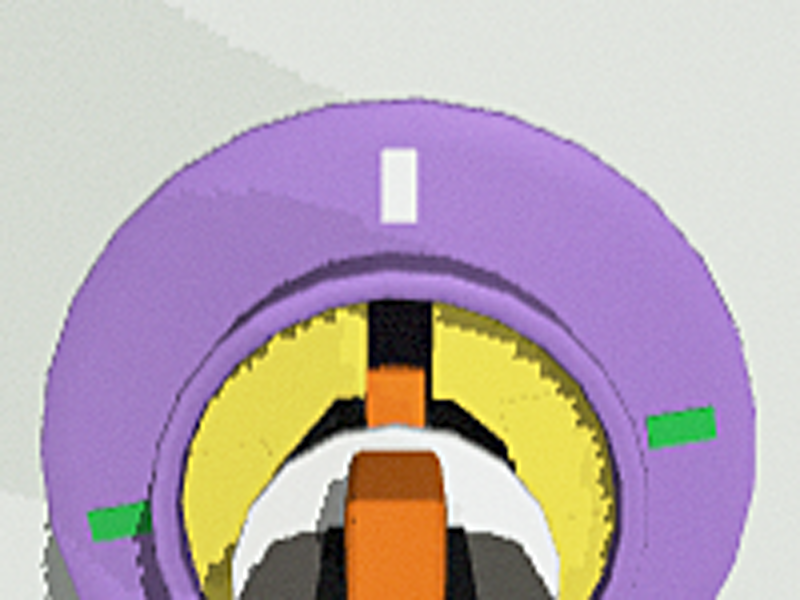

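View pics/s4c.png

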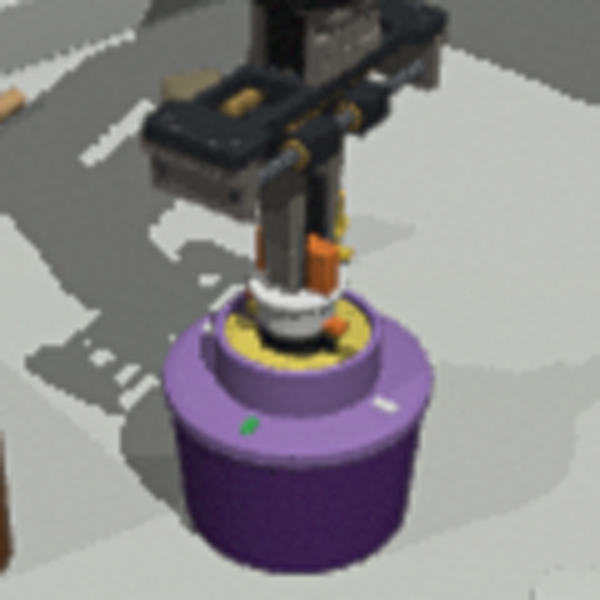

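```bash
python3 - <<'E'
import pickle
from h import *
np.set_printoptions(precision=2,suppress=True)
f=pickle.load(open("wrist4.pkl","rb"));k=4
px=lambda a,b:(165+(a+.5)/k-.5,90+(b+.5)/k-.5)
c=lambda a,b,z:p2w(f,*px(a,b),z)
M=R.from_quat(ori(14.8)).as_matrix();x,u=-M[:,0],M[:,2];T=np.array([542.6,16.38,0])
for n,P,rad in (("lug",c(395.5,367,182.1-40.5),32),("necktop",c(401,299,130),41.5),("neckL",c(181,500,130),0),("neckR",c(622,500,130),0),("white",c(399,186,100),60),("lidtop",c(400,99,100),77)):
    d=P-T;print(n,"radial minus nominal",d@x-rad,"jaw",d@u)
g=(c(119,520,100)+c(681,427,100))/2;print("greens",(g-T)@x,(g-T)@u, c(681,427,100)-c(119,520,100))
E
```

```text
lug radial minus nominal -1.4507387935120661 jaw 0.7558025647731851
necktop radial minus nominal -0.9706587084525182 jaw 1.7177302213844732
neckL radial minus nominal 2.751625798890725 jaw -39.28516362093521
neckR radial minus nominal 2.8769622977456475 jaw 43.093035928097365
white radial minus nominal -1.183536730793172 jaw 1.3940339465631
lidtop radial minus nominal -1.4657616989888282 jaw 1.5547063670644934
greens -1.298467446122757 1.0875814256905079 [110.35  50.75   0.  ]
```

The held lug is about 0.75 mm short of the slot line along the jaw axis (lug centre col 395.5, slot 400 in the crop). I'll correct that and lower slowly by feel.

```bash
python3 - <<'E'
from h import *
np.set_printoptions(precision=2,suppress=True)
go([543.3,16.65,182],14.8,rate=40)
f0=r.read_ft_force();t0=r.read_wrist_torque();print(r.read_eef_pos(),f0)
z=182
while z>156:
    z-=1
    s=r.move_straight([543.35,16.65,z],rate=15,frame=ori(14.8),guard=3.5)
    f=r.read_ft_force()-f0
    print(z,s,r.read_eef_pos(),f,r.read_wrist_torque()-t0)
    if s or np.linalg.norm(f)>2.5: break
print(r.read_time())
E
```

```text
[543.15  16.66 181.91] [ 0.13  0.58 -0.97]
181 False [543.31  16.65 180.92] [-0.75 -0.65 -0.4 ] [-0.09  0.04  0.06]
180 False [543.29  16.64 179.9 ] [-0.01 -1.05 -0.37] [-0.06  0.04  0.11]
179 False [543.31  16.65 178.94] [ 0.28 -0.33 -0.34] [ 0.04 -0.05  0.06]
178 False [543.3   16.67 177.93] [ 0.16 -0.59  0.83] [-0.03 -0.02  0.01]
177 False [543.3   16.63 176.92] [ 0.11 -0.06  1.01] [-0.02 -0.04  0.05]
176 False [543.31  16.65 175.92] [-0.68 -1.11  0.88] [-0.07 -0.07  0.06]
175 False [543.31  16.67 174.93] [ 0.17 -0.42  0.34] [-0.04 -0.    0.05]
174 False [543.29  16.67 173.93] [-0.05 -0.64  0.55] [-0.01 -0.   -0.  ]
173 False [543.31  16.65 172.96] [ 0.11 -1.41 -0.18] [-0.   -0.01  0.05]
172 False [543.29  16.63 171.94] [-0.09  0.09  0.62] [-0.02  0.    0.01]
171 False [543.32  16.63 170.93] [-0.47 -0.94  0.04] [-0.04 -0.02  0.11]
170 False [543.28  16.63 169.91] [0.12 0.48 0.37] [-0.06  0.01  0.08]
169 False [543.29  16.66 168.91] [-0.58  0.29 -1.22] [-0.03 -0.03  0.02]
168 False [543.31  16.64 167.92] [-0.95  0.29  1.11] [-0.09 -0.04  0.07]
167 False [543.31  16.67 166.93] [ 0.72 -1.64  0.57] [-0.05 -0.01 -0.01]
166 False [543.32  16.65 165.94] [-0.3  -0.78  0.95] [-0.02  0.03  0.04]
165 False [543.31  16.66 164.94] [ 0.13 -0.72  0.76] [-0.02 -0.05  0.1 ]
164 False [543.28  16.64 163.9 ] [ 0.84  0.01 -0.07] [ 0.02 -0.07  0.05]
163 False [543.44  16.65 163.02] [ 0.4  -1.06  1.27] [-0.04 -0.09  0.05]
162 False [543.49  16.64 162.13] [-0.07 -1.16  1.64] [-0.04 -0.01  0.03]
161 False [543.49  16.66 161.14] [-0.32 -0.67  3.6 ] [-0.09 -0.03  0.09]
15.8333
```

The cap slid in and the seal is now pushing back. I'll press on with averaged force readings, aiming for about 12 N (10 N clears the ledge, and the hard stop is at 14.5 N).

```bash
cat >> h.py <<'E'
def favg(n=8):
    F=[];Q=[]
    for i in range(n):
        F.append(r.read_ft_force());Q.append(r.read_wrist_torque());r.pause(0.02)
    return np.mean(F,0),np.mean(Q,0)
F0=np.array([0,0.2,-0.7])
E
python3 - <<'E'
from h import *
np.set_printoptions(precision=2,suppress=True)
z=161;print(favg())
while z>152:
    s=r.move_straight([543.35,16.65,z],rate=15,frame=ori(14.8),guard=6)
    f,q=favg(6);f=f-F0
    print(z,s,r.read_eef_pos(),f,q,r.read_finger_gap()*92)
    if s or f[2]>11.3: break
    z-=.7 if f[2]<10 else .4
print(r.read_time())
E
```

```text
(array([-0.43, -0.03,  3.24]), array([-0.06,  0.06,  0.01]))
161 False [543.47  16.68 161.07] [ 0.22 -0.21  3.73] [-0.05 -0.02  0.  ] 13.437736800747095
160.3 False [543.48  16.66 160.37] [ 0.28 -0.53  4.56] [-0.06 -0.03 -0.  ] 13.877922453058
159.60000000000002 False [543.48  16.66 159.72] [ 0.16 -0.21  5.5 ] [-0.06  0.    0.  ] 13.690021000819371
158.90000000000003 False [543.49  16.65 159.1 ] [-0.17 -0.29  6.83] [-0.04  0.04 -0.  ] 14.11285742158811
158.20000000000005 False [543.47  16.66 158.45] [-0.07 -0.17  7.91] [-0.05  0.1  -0.01] 13.761476020787375
157.50000000000006 False [543.49  16.64 157.87] [-0.85 -0.26  8.28] [-0.05  0.17 -0.01] 13.916269757274145
156.80000000000007 False [543.51  16.66 157.24] [-1.28 -0.36 10.02] [-0.08  0.22 -0.  ] 14.052558153808324
156.40000000000006 False [543.52  16.64 156.9 ] [-0.96 -0.13 10.23] [-0.07  0.27  0.02] 13.898025285547567
156.00000000000006 False [543.5   16.64 156.54] [-1.3  -0.26 10.63] [-0.06  0.27  0.01] 13.615344331767053
155.60000000000005 False [543.52  16.64 156.19] [-1.39 -0.48 10.42] [-0.06  0.34 -0.  ] 13.944393844222605
155.20000000000005 False [543.55  16.66 155.86] [-1.87 -0.15 11.52] [-0.08  0.4   0.01] 13.67193675378206
19.8167
```

```bash
python3 - <<'E'
from h import *
np.set_printoptions(precision=2,suppress=True)
z=154.7
s=r.move_straight([543.25,16.65,z],rate=15,frame=ori(14.8),guard=6)
f,q=favg(6);print(r.read_eef_pos(),f-F0,q)
yaw=14.8;q0=q
for i in range(3):
    t=r.read_time();yaw-=4
    s=r.move_straight([543.25,16.65,z],rate=15,frame=ori(yaw),guard=6)
    f,q=favg(5);print(yaw,yawnow(),s,r.read_eef_pos(),f-F0,q-q0,r.read_time()-t)
    if s or abs(q-q0)[2]>0.5: break
f=r.grab_frame("wrist");cv2.imwrite("pics/w5.png",f["pixels"])
print(r.read_time())
E
```

```text
[543.5   16.64 155.43] [-1.05 -0.37 12.35] [-0.05  0.38  0.01]
10.8 10.786971290737812 False [543.76  16.7  155.52] [-0.97  0.02 11.97] [ 0.01 -0.13 -0.1 ] 0.33330000000000126
6.800000000000001 6.785439172744299 False [543.94  16.85 155.58] [-0.38  0.31 11.6 ] [ 0.15 -0.2  -0.11] 0.33330000000000126
2.8000000000000007 2.78656699552871 False [544.    16.77 155.59] [-0.29  0.27 11.63] [ 0.07 -0.23 -0.07] 0.3333999999999975
21.2167
```

View pics/w5.png

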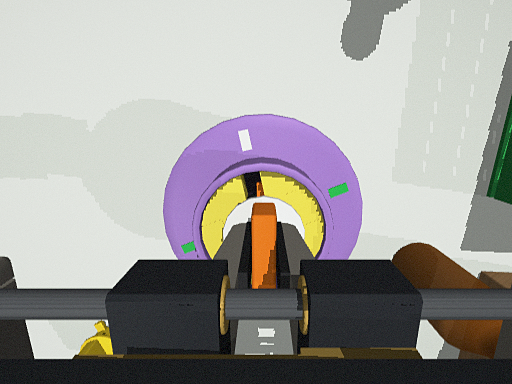

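The cap has turned 12° with almost no torque, well past the slot's play, so the lugs are under the ledge. I'll continue.

```bash
python3 - <<'E'
from h import *
np.set_printoptions(precision=2,suppress=True)
z=154.7;yaw=2.8;q0=np.array([-.05,.38,.01])
while yaw>-65:
    yaw=max(yaw-6,-65.0)
    s=r.move_straight([543.25,16.65,z],rate=15,frame=ori(yaw),guard=6)
    f,q=favg(4);print(yaw,yawnow(),s,r.read_eef_pos(),f-F0,q-q0)
    if s or abs(q-q0)[2]>0.6: break
f=r.grab_frame("wrist");cv2.imwrite("pics/w6.png",f["pixels"])
print(r.read_time())
E
```

```text
-3.2 -3.212269752618775 False [544.12  16.72 155.64] [ 0.03  0.32 11.58] [-0.01 -0.27 -0.1 ]
-9.2 -9.210630870150537 False [544.19  16.67 155.68] [ 0.12 -0.09 11.48] [-0.02 -0.29 -0.09]
-15.2 -15.212447518385162 False [544.19  16.73 155.67] [ 0.44 -0.19 12.08] [-0.   -0.3  -0.09]
-21.2 -21.214077095910977 False [544.21  16.65 155.66] [-0.07 -0.05 11.49] [-0.02 -0.27 -0.07]
-27.2 -27.208106565072054 False [544.2   16.66 155.66] [ 0.52 -0.41 11.81] [-0.05 -0.29 -0.08]
-33.2 -33.215007645865974 False [544.19  16.62 155.66] [ 0.43 -0.84 11.5 ] [-0.03 -0.26 -0.07]
-39.2 -39.211788830328764 False [544.21  16.65 155.66] [ 0.42 -0.58 11.91] [-0.08 -0.21 -0.09]
-45.2 -45.2095018434602 False [544.2   16.65 155.68] [ 0.12 -0.68 11.63] [-0.07 -0.27 -0.08]
-51.2 -51.211378072910136 False [544.17  16.62 155.67] [ 0.27 -0.4  12.19] [-0.06 -0.27 -0.07]
-57.2 -57.21089551693938 False [544.21  16.65 155.68] [ 0.4  -0.73 11.4 ] [-0.05 -0.25 -0.08]
-63.2 -63.209592399646915 False [544.21  16.65 155.69] [ 0.17 -0.81 11.68] [-0.05 -0.26 -0.07]
-65.0 -64.99891072170887 False [544.19  16.62 155.67] [ 0.02  0.01 12.15] [-0.04 -0.22 -0.  ]
25.1583
```

View pics/w6.png

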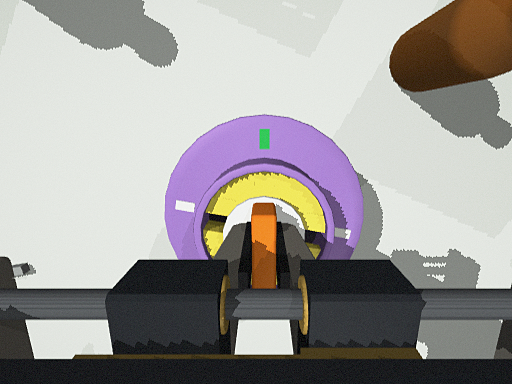

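The bar is lined up with the green mark at (264,139). I'll let the cap rise gently, still held, until the seal force falls to the locked value.

```bash
python3 - <<'E'
from h import *
np.set_printoptions(precision=2,suppress=True)
z=154.7
while z<161.5:
    z+=.7
    s=r.move_straight([544.0,16.65,z],rate=15,guard=6)
    f,q=favg(4);f=f-F0;print(z,s,r.read_eef_pos(),f,q)
    if s or f[2]<3.2: break
print(r.read_time())
E
```

```text
155.39999999999998 False [544.27  16.61 156.08] [-1.04 -0.54 11.52] [-0.09  0.4  -0.  ]
156.09999999999997 False [544.28  16.64 156.7 ] [-0.87 -0.26  9.95] [-0.11  0.36 -0.02]
156.79999999999995 False [544.3   16.61 157.32] [-1.11  0.09  9.17] [-0.08  0.29 -0.02]
157.49999999999994 False [544.25  16.6  157.93] [-0.47 -0.15  8.73] [-0.09  0.22  0.  ]
158.19999999999993 False [544.23  16.61 158.52] [ 0.03 -0.66  7.41] [-0.1   0.15  0.01]
158.89999999999992 False [544.24  16.63 159.14] [0.17 0.09 6.31] [-0.11  0.09 -0.01]
159.5999999999999 False [544.2   16.62 159.7 ] [ 0.63 -0.37  5.36] [-0.13  0.01 -0.02]
160.2999999999999 False [544.2   16.61 160.32] [ 1.75 -1.05  5.25] [-0.14 -0.18  0.  ]
160.9999999999999 False [544.03  16.65 160.98] [ 1.84 -0.63  4.01] [-0.1  -0.25 -0.02]
161.69999999999987 False [543.89  16.66 161.12] [ 4.7  -0.61 -6.26] [-0.14 -0.85 -0.  ]
28.325
```

The force drops to 4 N and then turns sharply negative at the notch ceiling, 5.5 mm up, so the cap is locked. I'll ease back and release.

```bash
python3 - <<'E'
from h import *
import pickle
np.set_printoptions(precision=2,suppress=True)
r.move_straight([544.0,16.65,160.8],rate=10)
f,q=favg(4);print(f-F0,q)
r.command_gripper(0.5,20);r.pause(.3)
print(r.read_finger_gap(),favg(4)[0]-F0)
r.move_straight([544,16.65,260],rate=100)
print(r.move_straight([440,0,300],rate=150),favg(4)[0]-F0,r.read_time())
for n in ["scene","top","wrist"]:
    f=r.grab_frame(n);pickle.dump(f,open(f"{n}7.pkl","wb"));cv2.imwrite(f"pics/{n}7.png",f["pixels"])
p=cv2.imread("pics/top7.png");cv2.imwrite("pics/t7c.png",cv2.resize(p[150:220,210:280],(560,560),interpolation=cv2.INTER_CUBIC))
p=cv2.imread("pics/scene7.png");cv2.imwrite("pics/s7c.png",cv2.resize(p[160:240,220:300],(560,560),interpolation=cv2.INTER_CUBIC))
E
```

```text
[ 1.91 -0.47  3.05] [-0.11 -0.2   0.01]
0.5001258249643787 [ 0.33 -0.19  1.2 ]
False [-0.27 -0.14  0.22] 31.75
```

View pics/top7.png

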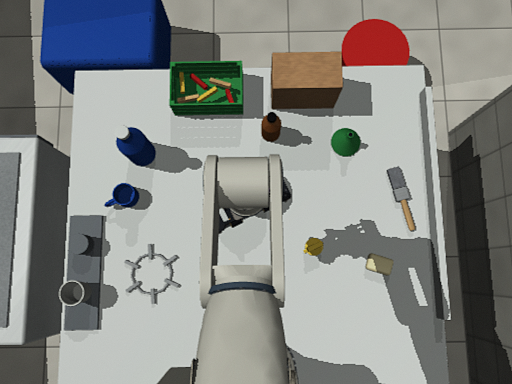

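View pics/s7c.png

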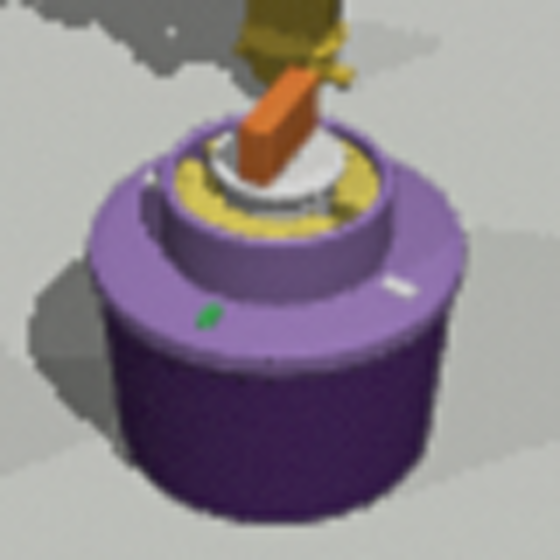

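View pics/wrist7.png

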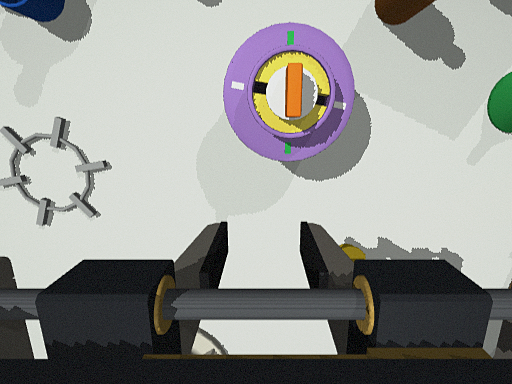

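The wrist view shows the bar at (294,90), on the line of the green marks at (291,37) and (288,148). The bystanders are where they were in the first pictures. I'm handing in.

```bash
python3 - <<'E'
from station import r
r.job_done();print(r.read_time())
E
```

```text
the job is handed in; nothing more can be done
the job is handed in; nothing more can be done
```

The tub is closed and the cap is locked. I handed the job in at about 32 s on the robot clock, with the gripper well clear of everything.

- **What I did:** I picked up the white cap with the orange bar, lowered it into the slots, and pressed to about 12 N at the seal. I turned it 80° clockwise with almost no torque (about 0.1 N m), let it rise into its notch, then released it.
- **Checks that passed:** As the cap rose, the seal force fell to about 4 N. It then reversed to −6 N after about 5.5 mm of rise, which is the lugs meeting the notch ceiling. In the last pictures the bar lies along the green marks and the disc looks level. The bystanders and the yellow look-alike appear unmoved.
- **Disagreements:** The wrist camera read about 1.5 mm off the arm's own position. I corrected for that by measuring the slot relative to the held lug. The arm drifted about 1 mm sideways during the turn, with no notable force. The overhead camera's last view of the tub was blocked by the arm, so the final check relies on the wrist and scene cameras.

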